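# Fit the pointed vent punch into the collet handle

## Robot

A 6-joint arm with a two-finger parallel gripper is mounted at the origin on the work surface. World frame = base frame: x ahead of the robot, y to its left, z up, the work surface at z = 0. Lengths are in m, angles in rad, forces in N, time in s.
With the tool pointing down it reaches from about 0.375 to 0.975 m from the base axis. Payload 3.8 kg.
Tool frame: the origin (TCP) lies on the centre line of the jaws, within the pads' length; the fingertips stand 14 mm ahead of it and the grasp point (between the pads) lies 5 mm behind it; z points along the fingers, y is the line along which they close (so a half turn about z gives the same grasp; the last joint's range is limited). The gripper opens to 85 mm and grips with 20 to 120 N. Pads are 22 mm wide; open, the fingers measure 114 mm over their backs; the gripper's body (76 mm by 85 mm) begins 54 mm behind the grasp point. The pads swing forward as they close: fully open they stand 13 mm farther back than shut.
Start: joints at [-1.229, 0.264, 1.604, -0, 1.274, -0.037], TCP at [0.25, -0.627, 0.245] pointing down, gripper open.
Joint ranges: [-2.63, 2.63], [-0.94, 2.18], [0.31, 2.57], [-1.31, 4.45], [0, 2.66], [-2.55, 2.55]. Speed limits (rad/s): [2.57, 2.57, 3.14, 3.14, 3.14, 3.14].

## Interface

Orientations are given as a rotation vector (axis times angle).
In Python, from workcell import bot, eyes, spot_in gives the robot as it stands.
- The arm moves only by the tool carry_out, never from a script. Its argument "series" is text: rows parted by semicolons, each of 4 numbers parted by spaces: the shift along the world's x, y, z in m, then the turn about the world's z in degrees. In form: tx ty tz roll; .... A call has 1 to 20 rows; each row shifts and turns the commanded pose from where the row before left it; what a row does not reach is not made up. A row lasts 1/8 s, in which the tool goes at most 62.5 mm and 10.7 degrees, less where a joint would pass 70% of its speed; a pose out of reach is approached as far as the arm can. A call is refused whole if a number of a shift passes 0.0625 or a number of a turn 10.7, either way. A call with a gripper value outside its range is refused whole. "jaw" is the gripper command: -1 is shut, 1 is fully open, values between are in proportion, set as the call begins (left out, the last holds). The fingers move at their own pace and stop on an object; "grip_force" is the grip in N (left out, the last holds). Time passes only in rows, so rows that do not move let the fingers close. It gives the time, the measured TCP pose, the force, the opening and the grip force at its end, in the units of the state.
- bot.read_state(): the state, without advancing time (a new reading comes with each control period).
- eyes.read_camera(name): name is "scene" or "side" or "wrist"; returns (picture, depth): 400x640x3 uint8, blue, green, red; 400x640 float32, m along the optical axis (not along the pixel's ray), 0 where there is no reading.
- eyes.get_calibration(name): a dict with "K" (3x3 intrinsics, pixels), "position" and "rotation" of the camera in the world; the wrist camera has in their place "T_tool_cam" (4x4, takes a point from camera to tool coordinates, whose origin is the TCP and whose axes are the flange's). Camera axes: x right, y down, z forward; pixel columns grow to the right and rows downward; lengths in m; the calibration is good to about 2 mm. A picture is of the moment at which its call begins: read the wrist's pose just before it. get_calibration takes no time and is no camera call.
- bot.finish_job(): hands the job in; it is judged then, once.
Trained networks look in the newest picture that a camera, given by its name, has taken for a name from the list of things; names that differ only in an ending like _2 or _b are one class to them, and where a whole thing is asked for, a point or a joint stands for the part that bears it (a point fixed in the world has none). Each returns a list of dicts, best first, with "score" (0 to 1); they miss things now and then, are a little off and sometimes report something else, mostly with a low value. They report only what shows in the picture. A call takes as long as a camera call.
- spot_in(camera, target): "rect" ([centre column, centre row, width, height] in pixels, round what is visible of it).
The state is a dict: "time": time; "q": joint angles; "joint_vel": joint speeds; "joint_torque": joint torques, N m; "tool_pos": TCP position; "tcp_rot": TCP orientation; "wrist_force": force on the tool from outside, world axes, zero at the start; "torque": the same for the moment, N m; "width": opening from 0.0 (shut) to 1.0 (fully open); "grip_force": force on a finger pad.
Only numpy, scipy, OpenCV 4.12 (cv2) and the standard library are available. Lean on these libraries where they do the work, as an engineer would, in place of code of your own. Each camera call takes 0.05 s, during which the arm holds its last target. There are 200 camera calls.

## Task

The carton-venting handle stands collet-up in its bench stand. Take the pointed punch from the wooden rack, set its shank into the collet and press it gently but fully home, past the light drag of the spring balls, until it bottoms on the stop. Then turn the knurled nut clockwise (seen from above) until the collet grips the shank firmly, without over-tightening, and let go; leave the other two bits and everything else on the table where they are.

Things in the scene. Friction and masses are not known exactly. Their poses are not given: they have to be found in the camera images.
- punch: The pointed punch, plain steel, the one bit whose top is a slim cone; stands shank down in one of the rack's three holes. Along its z axis from the origin (centre of the flat lower end of the shank): lead-in taper 0 to 4 mm (5 mm to 10 mm diameter), 10 mm round shank up to 48 mm, 16 mm round body from 48 to 66 mm (hold it here), cone from 66 to 74 mm. About 60 g (up to 30 % more or less).
- disc_bit: Bystander bit in the rack: same shank and body (origin at the foot of the shank), topped by a flat disc of 30 mm diameter, 72 mm tall in all. To be left in its hole.
- blade_bit: Bystander bit in the rack: same shank and body (origin at the foot of the shank), topped by an upright blade 4 x 34 mm across, 76 mm tall in all. To be left in its hole.
- rack: Fixed wooden rack block, 60 x 210 x 30 mm (x, y, z), origin at the centre of its underside. Three holes in a row along its y axis, 70 mm apart, the middle one at its centre: 11 mm wide, 24 mm deep, so a bit's foot stands 6 mm above the table and its body begins 54 mm above the table. Which bit is in which hole varies.
- stand: Fixed bench stand holding the handle upright: dark steel base plate 110 x 110 x 12 mm, on it a 32 mm handle tube, on top the nut. Origin: centre of the underside of the plate; z up through the axis of tube, nut and collet.
- nut_grip (a point): A point on the axis of the knurled steel nut, 98 mm above the table, where to hold it, 10 mm below its top. The nut is a round ring of 36 mm diameter, from 78 to 108 mm above the table; the 32 mm tube lies beneath it. It turns about the vertical; clockwise seen from above closes the collet. It turns against a steady rubbing torque of about 0.1 N m.
- collet: The collet inside the nut: four brass jaws, 22 mm tall, round the bore. Origin: centre of the mouth, level with the nut's top, 108 mm above the table; z up along the axis. The mouth between the open jaws is 11.6 to 13.2 mm wide, the bore beneath 12.4 mm. It grips firmly when the jaws press on the shank with 60 N or more (all contacts added up); more than 250 N spoils it.
- backstop: Mechanism in the foot of the bore carrying the stop screw, out of sight. Origin on the axis, 12 mm above the table: NOT the height of the stop. The rigid end face on which the shank bottoms lies 37.5 to 44.5 mm below the mouth, set differently each time, unmeasured: feel for it. More than 30 N on it does damage.
- tape_roll: Bystander: loose cardboard roll ring, 100 mm across, 48 mm tall; origin at the centre of its underside.
- food_can: Bystander: loose food can, 74 mm across, 110 mm tall; origin at the centre of its underside.
- jar: Bystander: loose jar, 64 mm across, 85 mm tall; origin at the centre of its underside.
- wrench: Bystander: loose wrench lying flat, 150 mm long; origin at its middle, on the table.
- label_stack: Bystander: loose stack of labels, 70 x 100 x 22 mm; origin at the centre of its underside.
- marker: Bystander: loose marker pen lying flat, 140 mm long, 16 mm thick; origin near its middle, on the table.
- nut_top (a point): Centre of the nut's top, 108 mm above the table. Each radian of the nut moves each jaw in by 0.9 mm. It begins 0 to 0.9 rad from fully open (not measured), so the jaws meet the 10 mm shank after 0.9 to 1.8 rad and grip firmly some 0.5 rad later: feel for it. The torque then rises evenly from 0.1 N m: 0.18 to 0.25 N m is firm (let go, the nut may ease back a little), above 0.3 N m is too much.
- tube_mid (a point): Point on the handle tube's axis, 50 mm above the table. Two spring balls in the bore, 28 mm below the nut's top, drag on the shank from where its foot is about 29 mm deep: about 6 to 12 N of push, steady from there on until it rises sharply when the shank bottoms. They hold the shank where it is left.

How it is judged:
By the outcome, as a careful person would: the job done as asked, in the order asked, and still so for the second after the job is handed in, with the robot touching nothing.
It also fails if it takes over 72 s, if anything falls off the work surface, if the arm or the gripper's body presses on something with over 40 N, if the wrist force passes 120 N, or if a joint passes its speed limit or range.

## Working session

There is one attempt and no reset: what is moved stays moved. The work goes in short steps, Python scripts to look and compute and a tool call to move; the robot and the scene stay as the last step left them, time stands still between calls to the robot, and variables do not carry over. Pictures are saved under pics/ and viewed, at most 10 in all, crops included, and the job is handed in when it is done.

Besides the shell and the picture viewer there is one more tool, called after "Emit:" by a JSON object that holds its "name" and its "arguments". carry_out: Moves the arm, as the interface text tells. Its arguments: {"type":"object","properties":{"series":{"type":"string"},"jaw":{"type":"number"},"grip_force":{"type":"number"}},"required":["series"]}

```bash
mkdir -p pics
cat > h.py <<'E'
import numpy as np, cv2
from workcell import bot, eyes, spot_in
from scipy.spatial.transform import Rotation as R
def cam(name):
    s=bot.read_state(); im,d=eyes.read_camera(name); c=eyes.get_calibration(name)
    if name=="wrist":
        T=np.eye(4);T[:3,:3]=R.from_rotvec(s["tcp_rot"]).as_matrix();T[:3,3]=s["tool_pos"]
        M=T@np.array(c["T_tool_cam"])
    else:
        M=np.eye(4);r=np.array(c["rotation"])
        M[:3,:3]=r if r.shape==(3,3) else R.from_rotvec(r).as_matrix();M[:3,3]=c["position"]
    return im,d,np.array(c["K"]),M
def cloud(d,K,M):
    v,u=np.indices(d.shape)
    P=np.stack([(u-K[0,2])/K[0,0]*d,(v-K[1,2])/K[1,1]*d,d],-1)
    W=P@M[:3,:3].T+M[:3,3]; W[d<=0]=np.nan
    return W
E
python3 - <<'E'
from h import *
print(bot.read_state())
ims=[]
for n in ["scene","side"]:
    im,d,K,M=cam(n); W=cloud(d,K,M); np.savez(n+".npz",im=im,W=W,K=K,M=M)
    for t in ["punch","disc_bit","blade_bit","rack","nut_grip","collet","stand"]:
        for r in spot_in(n,t)[:2]:
            u,v,w,h=r["rect"]; u0=int(min(max(u,0),639)); v0=int(min(max(v,0),399))
            print(n,t,round(r["score"],2),np.round(r["rect"]),np.round(W[v0,u0],3))
    cv2.imwrite(f"pics/{n}.png",im); print(np.round(M,3))
E
```

```text
{'time': 0.0, 'q': array([-1.22889273e+00,  2.64752218e-01,  1.60539445e+00, -2.39112275e-05,
        1.27370203e+00, -3.69015473e-02]), 'joint_vel': array([-1.07784569e-03, -8.95996974e-04, -4.05172083e-04,  7.56214564e-05,
       -6.02120668e-04, -9.78984596e-05]), 'joint_torque': array([-2.85460419e-04, -5.15112269e+01, -3.67309177e+01, -5.21124025e-05,
        1.30571725e-02,  7.18344424e-07]), 'tool_pos': array([ 0.24937386, -0.62648106,  0.24395158]), 'tcp_rot': array([-3.0832225e+00, -5.9106617e-01,  5.7341780e-04]), 'wrist_force': array([-0.04653979,  1.1258674 ,  0.36283786]), 'torque': array([ 0.00791519,  0.02680775, -0.0080539 ]), 'grip_force': 0.0, 'width': 1.0004682112695902}
scene disc_bit 0.57 [265. 224.  14.  20.] [ 0.468 -0.13   0.001]
scene blade_bit 0.51 [292. 212.  12.  21.] [ 0.544 -0.08   0.071]
scene rack 0.67 [268. 240.  82.  52.] [ 0.571 -0.159  0.032]
scene rack 0.25 [244. 238.   5.  16.] [ 0.563 -0.215  0.053]
scene nut_grip 0.74 [388. 194.  49.  50.] [0.573 0.207 0.042]
scene stand 0.68 [385. 192.  49.  50.] [0.562 0.204 0.048]
[[ 0.489  0.489 -0.723  1.23 ]
 [ 0.872 -0.289  0.395 -0.381]
 [-0.016 -0.823 -0.567  0.612]
 [ 0.     0.     0.     1.   ]]
side disc_bit 0.72 [272. 156.  57.  58.] [0.551 0.201 0.046]
side disc_bit 0.69 [334. 251.  15.  18.] [ 0.536 -0.16   0.078]
side blade_bit 0.69 [314. 231.  12.  19.] [ 0.528 -0.084  0.065]
side rack 0.74 [337. 269.  88.  84.] [ 0.54  -0.168  0.027]
side nut_grip 0.9 [272. 158.  53.  56.] [0.552 0.204 0.037]
side stand 0.83 [273. 158.  56.  58.] [0.552 0.205 0.04 ]
side stand 0.68 [273. 233.  57.  27.] [ 0.464 -0.007  0.013]
[[ 0.894 -0.314  0.32   0.287]
 [-0.448 -0.626  0.638 -0.595]
 [-0.001 -0.714 -0.7    0.709]
 [ 0.     0.     0.     1.   ]]
```

Run:
```python
import cv2,numpy as np
a=cv2.imread("pics/scene.png")[120:320,200:460]; b=cv2.imread("pics/side.png")[110:330,210:430]
a=cv2.resize(a,(0,0),fx=1.65,fy=1.65,interpolation=3);b=cv2.resize(b,(0,0),fx=1.65,fy=1.65,interpolation=3)
h=max(a.shape[0],b.shape[0]);o=np.zeros((h,a.shape[1]+b.shape[1],3),np.uint8);o[:a.shape[0],:a.shape[1]]=a;o[:b.shape[0],a.shape[1]:]=b
cv2.imwrite("pics/both.png",o);print(o.shape)
from numpy import round as r
for n in("scene","side"):
    W=np.load(n+".npz")["W"];x,y,z=W[...,0],W[...,1],W[...,2]
    m=(z>.026)&(z<.034)&(x>.4)&(x<.7)&(y<-.0)&(y>-.3)
    P=W[m][:,:2].astype(np.float32);print(n,"racktop",len(P),cv2.minAreaRect(P))
    m=(z>.05)&(z<.085)&(x>.4)&(x<.7)&(y<-.0)&(y>-.3)
    k,l,s,c=cv2.connectedComponentsWithStats(m.astype(np.uint8))
    for i in range(1,k):
        if s[i,4]>8: print(s[i],r(np.median(W[l==i],0),3),r(W[l==i].max(0),3))
    m=(z>.100)&(z<.115)&(abs(x-.56)<.08)&(abs(y-.205)<.08)
    print("nut",m.sum(),r(np.median(W[m],0),4),r(W[m].min(0),3),r(W[m].max(0),3))
```

```text
(363, 792, 3)
scene racktop 1282 ((0.5460888147354126, -0.1463732272386551), (0.06376533955335617, 0.21287201344966888), 9.273324966430664)
[285 203  11  14  87] [ 0.538 -0.08   0.075] [ 0.544 -0.062  0.084]
[261 214  12  14 115] [ 0.551 -0.148  0.079] [ 0.562 -0.133  0.082]
[239 228   8  12  68] [ 0.563 -0.217  0.069] [ 0.566 -0.208  0.081]
nut 98 [0.5651 0.2137 0.1073] [0.545 0.199 0.1  ] [0.58  0.233 0.111]
side racktop 2250 ((0.5668510794639587, -0.18375453352928162), (0.139860138297081, 0.30236896872520447), 36.6557502746582)
[308 217  12  18 118] [ 0.53  -0.082  0.073] [ 0.537 -0.062  0.083]
[328 240  15  16 184] [ 0.543 -0.15   0.077] [ 0.558 -0.133  0.08 ]
[429 251  13  20 148] [ 0.698 -0.262  0.068] [ 0.7   -0.244  0.085]
[354 268   9  12  88] [ 0.553 -0.221  0.071] [ 0.564 -0.211  0.08 ]
nut 122 [0.5566 0.2122 0.1066] [0.538 0.199 0.1  ] [0.574 0.235 0.111]
```

View pics/both.png

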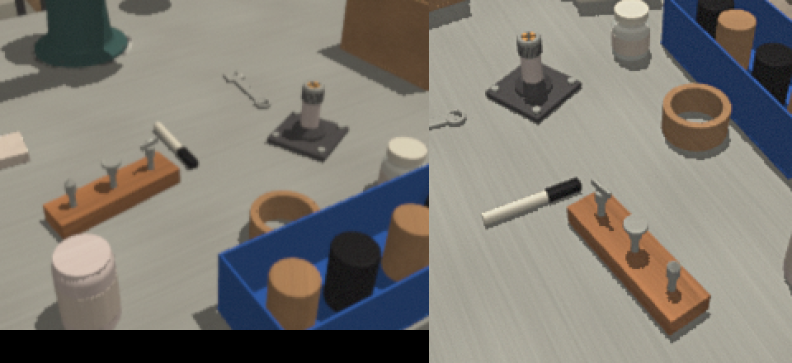

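View pics/scene.png

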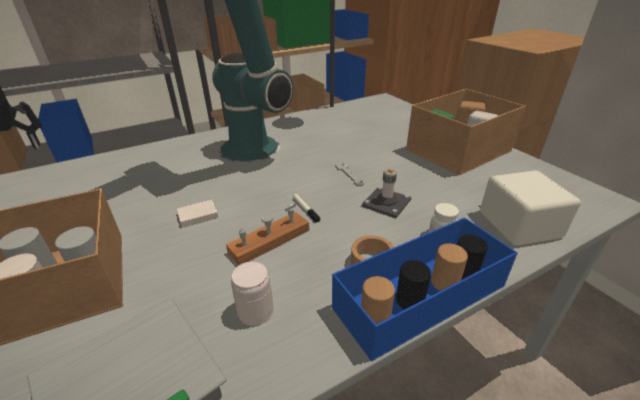

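The punch is the cone-topped bit at the rack's −y end, at scene pixel (241,234) and world about (0.557, −0.216). The disc is in the middle hole and the blade at the far end. The nut is at about (0.561, 0.213). I'll move above the punch next.

Emit:
{"name": "carry_out", "arguments": {"series": "0.034 0.045 -0.003 8.7; 0.034 0.045 -0.003 8.7; 0.034 0.045 -0.003 8.7; 0.034 0.045 -0.003 8.7; 0.034 0.045 -0.003 8.7; 0.034 0.046 -0.003 8.7; 0.034 0.046 -0.003 8.7; 0.034 0.046 -0.003 8.7; 0.035 0.047 -0.003 8.7; 0 0 0 0; 0 0 0 0; 0 0 0 0", "jaw": 1, "grip_force": 40}}

```text
time: 2.3
tool_pos: [0.5559, -0.2183, 0.2184]
tcp_rot: [2.022, 2.405, -0.001]
wrist_force: [-0.7, -0.2, -0.0]
width: 0.998
grip_force: 0.0
```

```bash
cat > look.py <<'E'
from h import *
import sys
s=bot.read_state(); print(s["time"],s["tool_pos"],s["tcp_rot"],s["q"])
Y=R.from_rotvec(s["tcp_rot"]).as_matrix()[:,1]; print("yaw",np.degrees(np.arctan2(Y[1],Y[0])))
im,d,K,M=cam("wrist"); W=cloud(d,K,M); np.savez("wrist.npz",im=im,W=W,K=K,M=M)
cv2.imwrite("pics/"+sys.argv[1]+".png",im)
E
python3 look.py w1
python3 - <<'E'
from h import *
f=np.load("wrist.npz");W=f["W"];z=W[...,2]
m=(z>.045)&(z<.09);k,l,s,c=cv2.connectedComponentsWithStats(m.astype(np.uint8))
for i in range(1,k):
    if s[i,4]>40: print(s[i],np.round(np.median(W[l==i],0),4),np.round(W[l==i].min(0),4),np.round(W[l==i].max(0),4))
E
```

```text
2.3 [ 0.55593745 -0.21831296  0.21837256] [ 2.02164487e+00  2.40453488e+00 -6.20516423e-04] [-4.15662567e-01  1.36611232e-01  1.80590237e+00 -4.43780043e-04
  1.19907220e+00 -5.88083248e-01]
yaw 9.8882105523308
[312   0  19  48 492] [ 0.534  -0.0809  0.0745] [ 0.5265 -0.0962  0.0547] [ 0.5418 -0.0642  0.0849]
[544   0  53   9 297] [ 0.7485 -0.0181  0.0489] [ 0.7273 -0.0214  0.045 ] [ 0.7721 -0.0113  0.052 ]
[ 577    0   63  141 4597] [ 0.8051 -0.0796  0.0633] [ 0.8026 -0.1201  0.045 ] [ 0.8699 -0.005   0.09  ]
[305  95  33  35 894] [ 0.5457 -0.148   0.079 ] [ 0.5314 -0.1629  0.0766] [ 0.5604 -0.1337  0.0812]
[313 176  16  19 243] [ 0.557  -0.2148  0.0743] [ 0.5498 -0.225   0.0562] [ 0.565  -0.2093  0.0817]
[ 435  212   78   60 1678] [ 0.7052 -0.2397  0.0705] [ 0.6974 -0.2837  0.045 ] [ 0.7502 -0.2232  0.09  ]
[383 343  19   8  86] [ 0.6812 -0.4025  0.0589] [ 0.6691 -0.4073  0.055 ] [ 0.6906 -0.3992  0.0617]
[ 126  359   48   37 1016] [ 0.396  -0.4858  0.0758] [ 0.3743 -0.4898  0.0469] [ 0.4318 -0.4825  0.09  ]
[ 463  359   56   41 1452] [ 0.8122 -0.4393  0.0613] [ 0.7879 -0.4691  0.0596] [ 0.8604 -0.403   0.0633]
```

View pics/w1.png

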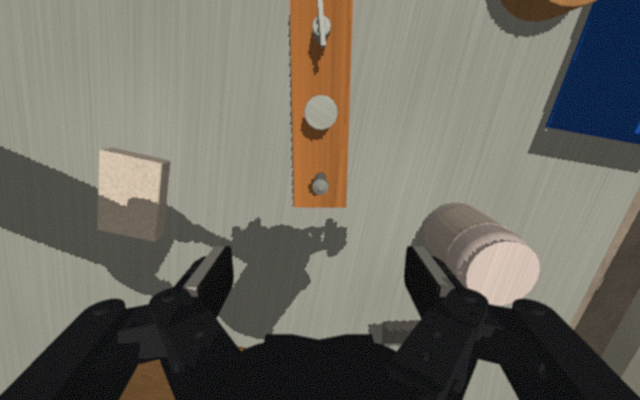

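The wrist view shows the punch at pixel (320,185), with the disc at (320,112) and the blade at (322,25). Extrapolating along the row puts the punch at (0.558, −0.217). I'll go down with the fingertips level with the foot of the body.

Emit:
{"name": "carry_out", "arguments": {"series": "0.002 0.0013 -0.04 0; 0 0 -0.04 0; 0 0 -0.03 0; 0 0 -0.02 0; 0 0 -0.02 0; 0 0 0 0; 0 0 0 0"}}

```text
time: 3.22
tool_pos: [0.5594, -0.2163, 0.0692]
tcp_rot: [2.018, 2.405, 0.001]
wrist_force: [0.1, 0.2, -0.2]
width: 0.998
grip_force: 0.0
```

Emit:
{"name": "carry_out", "arguments": {"series": "0 0 0 0; 0 0 0 0; 0 0 0 0; 0 0 0 0; 0 0 0 0; 0 0 0 0; 0 0 0 0; 0 0 0 0", "jaw": -1, "grip_force": 40}}

```text
time: 4.22
tool_pos: [0.5586, -0.2159, 0.0685]
tcp_rot: [2.019, 2.407, -0.0]
wrist_force: [-1.7, 0.2, 4.1]
width: 0.168
grip_force: 39.0
```

Emit:
{"name": "carry_out", "arguments": {"series": "0 0 0.02 0; 0 0 0.03 0; 0 0 0.04 0; 0 0 0.04 0; 0 0 0 0; 0 0 0 0"}}

```text
time: 4.97
tool_pos: [0.5583, -0.2156, 0.1984]
tcp_rot: [-2.019, -2.407, -0.0]
wrist_force: [-0.4, 0.4, -1.8]
width: 0.169
grip_force: 39.4
```

```bash
python3 look.py w2
python3 - <<'E'
from h import *
im,d,K,M=cam("side")
p=np.array([.5586,-.2159,.18]);q=K@(M[:3,:3].T@(p-M[:3,3]));u,v=(q[:2]/q[2]).astype(int);print(u,v)
c=cv2.resize(im[v-40:v+40,u-50:u+50],(0,0),fx=4,fy=4,interpolation=3)
w=cv2.imread("pics/w2.png")[160:320,240:400]
w=cv2.resize(w,(320,320));cv2.imwrite("pics/m2.png",np.hstack([c,w]))
E
```

```text
4.975 [ 0.55833553 -0.21563263  0.19844389] [-2.01921403e+00 -2.40665085e+00 -1.31158126e-04] [-4.10227976e-01  1.54310366e-01  1.82378055e+00  1.07408688e-04
  1.16354072e+00 -5.84903815e-01]
yaw 10.005750608713642
363 231
```

View pics/m2.png

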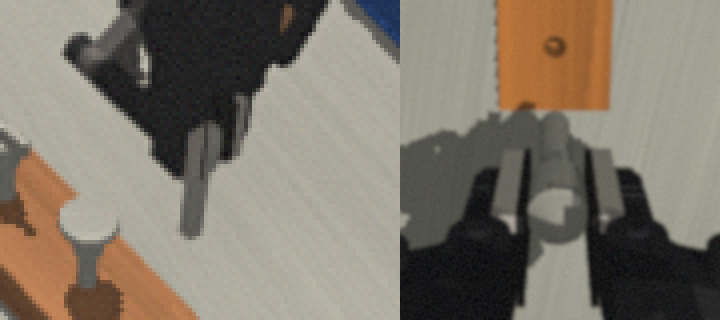

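```bash
cat > shank.py <<'E'
from h import *
def fit(W,tcp,name):
    for a,b in [(-.062,-.05),(-.05,-.04),(-.04,-.03),(-.03,-.018)]:
        r=W-tcp; m=(np.hypot(r[...,0],r[...,1])<.014)&(r[...,2]>a)&(r[...,2]<b)
        P=W[m]
        if len(P)>8: print(name,a,b,len(P),np.round(np.median(P,0)-tcp,4),np.round(P.min(0)-tcp,4),np.round(P.max(0)-tcp,4))
    r=W-tcp; m=(np.hypot(r[...,0],r[...,1])<.012)&(r[...,2]>-.09)&(r[...,2]<-.01)
    print(name,"lowest",np.nanmin(r[m][:,2]) if m.any() else None)
s=bot.read_state();tcp=s["tool_pos"]
for n in ["wrist","side","scene"]:
    im,d,K,M=cam(n);W=cloud(d,K,M);v=M[:3,3]-tcp;print("view dir",np.round(v/np.linalg.norm(v),2));fit(W,tcp,n)
E
python3 shank.py
```

```text
view dir [-0.09  0.48  0.87]
wrist -0.062 -0.05 61 [-0.0019  0.003  -0.0538] [-0.0059 -0.0011 -0.0577] [ 0.0034  0.0038 -0.0502]
wrist -0.05 -0.04 85 [-0.0018  0.003  -0.0448] [-0.0058 -0.0007 -0.0496] [ 0.004   0.0041 -0.0401]
wrist -0.04 -0.03 97 [-0.0018  0.0029 -0.0349] [-0.0056 -0.0008 -0.04  ] [ 0.0037  0.0041 -0.03  ]
wrist -0.03 -0.018 118 [-0.0012  0.0031 -0.025 ] [-0.0053 -0.0002 -0.03  ] [ 0.0043  0.0041 -0.0191]
wrist lowest -0.057705908126430755
view dir [-0.39 -0.55  0.74]
side -0.062 -0.05 19 [-0.0049 -0.0042 -0.0549] [-0.0078 -0.0065 -0.0579] [-0.0007  0.0017 -0.0504]
side -0.05 -0.04 23 [-0.0048 -0.0038 -0.0451] [-0.0072 -0.0058 -0.0493] [ 0.0015  0.0002 -0.0403]
side -0.04 -0.03 24 [-0.0043 -0.0038 -0.0346] [-0.0071 -0.0059 -0.0399] [ 0.0021  0.0017 -0.0301]
side -0.03 -0.018 17 [-0.0028 -0.0042 -0.0253] [-0.0066 -0.0054 -0.0299] [ 0.0007 -0.0004 -0.0197]
side lowest -0.05790924298007705
view dir [ 0.83 -0.21  0.51]
scene -0.062 -0.05 15 [ 0.0029 -0.0017 -0.0542] [-0.001  -0.0049 -0.0601] [ 0.0061  0.0047 -0.0507]
scene -0.05 -0.04 14 [ 0.004  -0.0006 -0.0455] [ 0.0012 -0.0045 -0.0488] [ 0.0052  0.0024 -0.0404]
scene -0.04 -0.03 19 [ 0.0036 -0.0011 -0.0347] [ 0.0006 -0.0052 -0.0398] [ 0.0054  0.0045 -0.031 ]
scene -0.03 -0.018 18 [ 0.0039 -0.0015 -0.0242] [ 0.0006 -0.0049 -0.0294] [ 0.0059  0.0033 -0.0191]
scene lowest -0.06211451239255161
```

Emit:
{"name": "carry_out", "arguments": {"series": "0.001 0.04 0 0; 0 0.05 0 0; 0 0.055 0 0; 0 0.055 0 0; 0 0.055 0 0; 0 0.05 0 0; 0 0.045 0 0; 0 0.03 0 0; 0 0 0 0; 0 0 0 0; 0 0 0 0"}}

```text
time: 6.6
tool_pos: [0.5596, 0.163, 0.1979]
tcp_rot: [-2.021, -2.405, 0.001]
wrist_force: [-1.1, 0.6, -0.7]
width: 0.163
grip_force: 39.4
```

```bash
python3 look.py w3
cat > nut.py <<'E'
from h import *
f=np.load("wrist.npz");W=f["W"];tcp=bot.read_state()["tool_pos"]
z=W[...,2];m=(z>.104)&(z<.112)&(np.hypot(W[...,0]-.5615,W[...,1]-.213)<.03)
P=W[m];v,u=np.nonzero(m)
(c,r)=cv2.minEnclosingCircle(P[:,:2].astype(np.float32));print(len(P),"circ",c,r,np.median(P,0),P.min(0),P.max(0),"tcp",tcp)
print("pix",u.min(),u.max(),v.min(),v.max())
# project rim candidates: circle fit of image ellipse at z=.108
el=cv2.fitEllipse(np.stack([u,v],1).astype(np.float32)[np.isin(np.arange(len(u)),np.unique(cv2.convexHull(np.stack([u,v],1).astype(np.int32),returnPoints=False)))]);print(el)
K,M=f["K"],f["M"];ray=M[:3,:3]@np.linalg.inv(K)@np.array([*el[0],1]);print("axis",M[:3,3]+ray*(.108-M[2,3])/ray[2])
u0,v0=map(int,el[0]);cv2.imwrite("pics/nut.png",cv2.resize(f["im"][max(0,v0-60):v0+100,u0-80:u0+80],(480,480)))
E
python3 nut.py
```

```text
6.6 [0.55955477 0.16303879 0.19793258] [-2.02067032e+00 -2.40533159e+00  1.19541567e-03] [ 2.40979740e-01  1.25940696e-01  1.85704648e+00 -3.67362056e-04
  1.15930208e+00  6.77436101e-02]
yaw 9.934117341259167
1319 circ (0.559747576713562, 0.21698571741580963) 0.01794174127280712 [0.55929548 0.21804167 0.10868945] [0.54220471 0.19942108 0.10400889] [0.57752174 0.23460233 0.11148824] tcp [0.5596027  0.16303256 0.19806466]
pix 308 354 113 160
((331.259521484375, 136.2559356689453), (47.024295806884766, 47.936920166015625), 10.641528129577637)
axis [0.55951871 0.21759785 0.108     ]
```

View pics/w3.png

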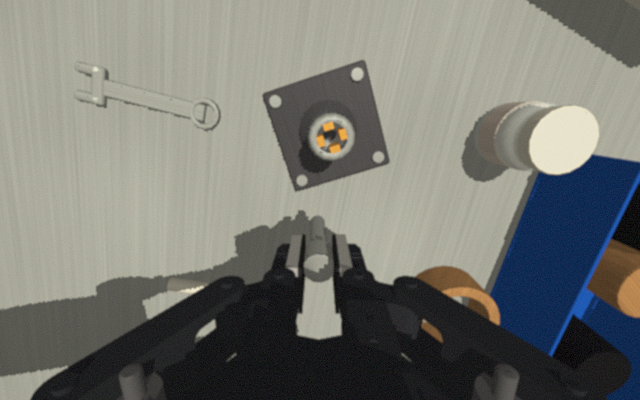

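The nut's axis is at pixel (331,136), world (0.5597, 0.2173). The held shank is in view at (318,235). I'll move over the nut.

Emit:
{"name": "carry_out", "arguments": {"series": "0.001 0.03 0 0; 0 0.025 0 0; 0 0 -0.015 0; 0 0 0 0; 0 0 0 0; 0 0 0 0"}}

```text
time: 7.4
tool_pos: [0.5609, 0.2185, 0.1836]
tcp_rot: [2.02, 2.405, 0.0]
wrist_force: [-0.0, -0.2, -1.1]
width: 0.165
grip_force: 39.4
```

```bash
python3 shank.py
python3 - <<'E'
from h import *
o=[]
for n in["side","scene"]:
    im,d,K,M=cam(n);p=np.array([.5597,.2173,.12]);q=K@(M[:3,:3].T@(p-M[:3,3]));u,v=(q[:2]/q[2]).astype(int)
    o.append(cv2.resize(im[v-30:v+30,u-30:u+30],(390,390),interpolation=3))
cv2.imwrite("pics/al.png",np.hstack(o))
E
```

```text
view dir [-0.09  0.48  0.87]
wrist -0.062 -0.05 61 [-0.0017  0.0029 -0.0541] [-0.0058 -0.0012 -0.0584] [ 0.0036  0.0039 -0.0503]
wrist -0.05 -0.04 82 [-0.0017  0.003  -0.045 ] [-0.0057 -0.001  -0.0498] [ 0.0042  0.004  -0.0402]
wrist -0.04 -0.03 100 [-0.0016  0.0029 -0.0353] [-0.0054 -0.0006 -0.0399] [ 0.0039  0.0042 -0.0301]
wrist -0.03 -0.018 117 [-0.0011  0.0031 -0.0253] [-0.0052 -0.0004 -0.0299] [ 0.0043  0.004  -0.0193]
wrist lowest -0.08983941981096885
view dir [-0.27 -0.81  0.52]
side -0.062 -0.05 15 [-0.0034 -0.0038 -0.0548] [-0.0079 -0.0078 -0.0617] [ 0.0011  0.     -0.0505]
side -0.05 -0.04 15 [-0.0038 -0.003  -0.0447] [-0.0082 -0.0061 -0.0492] [ 0.0021  0.0024 -0.0408]
side -0.04 -0.03 14 [-0.0044 -0.0043 -0.0345] [-0.0073 -0.006  -0.0396] [-0.0008  0.0003 -0.0315]
side -0.03 -0.018 19 [-0.0034 -0.0035 -0.0237] [-0.0069 -0.0067 -0.0298] [ 0.0012  0.0002 -0.0185]
side lowest -0.08885209397577506
view dir [ 0.67 -0.6   0.43]
scene -0.062 -0.05 9 [ 0.002  -0.0033 -0.0541] [-0.0032 -0.0039 -0.0577] [ 0.0063  0.0012 -0.0516]
scene -0.05 -0.04 12 [ 0.0031 -0.0025 -0.0459] [ 0.0002 -0.0054 -0.0495] [ 0.0059  0.0047 -0.0414]
scene -0.04 -0.03 14 [ 0.0032 -0.0024 -0.0345] [-0.001  -0.0053 -0.0394] [ 0.0057  0.0027 -0.0303]
scene -0.03 -0.018 14 [ 0.0039 -0.003  -0.0232] [-0.0013 -0.0062 -0.0285] [ 0.0071  0.0056 -0.0182]
scene lowest -0.08266221623746547
```

View pics/al.png

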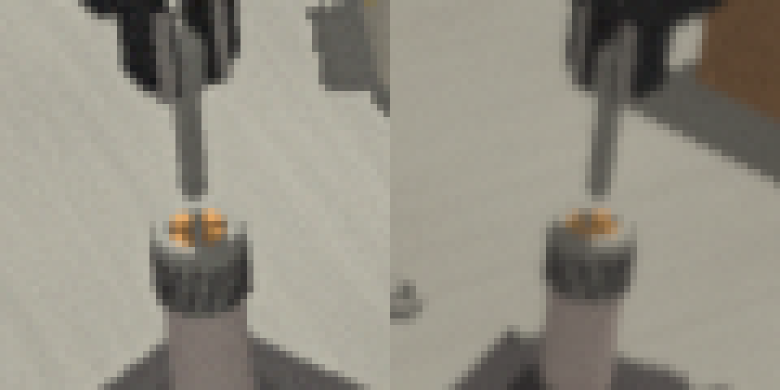

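The shank's axis points into the jaws in both views, at about (197,225) and (594,228), so the offset is under 1 mm. I'll enter the mouth slowly.

Emit:
{"name": "carry_out", "arguments": {"series": "0 0 -0.006 0; 0 0 -0.006 0; 0 0 -0.003 0; 0 0 -0.003 0; 0 0 0 0"}}

```text
time: 8.28
tool_pos: [0.5604, 0.2191, 0.1649]
tcp_rot: [-2.019, -2.406, 0.001]
wrist_force: [-0.0, 0.2, 0.2]
width: 0.164
grip_force: 39.4
```

Emit:
{"name": "carry_out", "arguments": {"series": "0 0 -0.003 0; 0 0 -0.003 0; 0 0 -0.002 0; 0 0 0 0"}}

```text
time: 8.78
tool_pos: [0.5604, 0.2191, 0.157]
tcp_rot: [-2.019, -2.407, 0.001]
wrist_force: [0.5, 0.2, -1.4]
width: 0.168
grip_force: 39.4
```

Emit:
{"name": "carry_out", "arguments": {"series": "0 0 -0.003 0; 0 0 -0.003 0; 0 0 -0.003 0; 0 0 -0.003 0; 0 0 0 0; 0 0 0 0"}}

```text
time: 9.52
tool_pos: [0.5606, 0.2192, 0.1453]
tcp_rot: [-2.019, -2.407, 0.0]
wrist_force: [0.2, -0.0, -0.3]
width: 0.164
grip_force: 39.4
```

Emit:
{"name": "carry_out", "arguments": {"series": "0 0 -0.0015 0; 0 0 -0.0015 0; 0 0 -0.0015 0; 0 0 0 0"}}

```text
time: 10.02
tool_pos: [0.5605, 0.219, 0.1406]
tcp_rot: [-2.019, -2.407, 0.001]
wrist_force: [-1.2, -0.3, -0.3]
width: 0.163
grip_force: 39.4
```

Emit:
{"name": "carry_out", "arguments": {"series": "0 0 -0.001 0; 0 0 -0.001 0; 0 0 -0.001 0; 0 0 0 0"}}

```text
time: 10.52
tool_pos: [0.5609, 0.219, 0.1379]
tcp_rot: [2.019, 2.406, 0.0]
wrist_force: [0.1, -2.0, 1.0]
width: 0.167
grip_force: 39.8
```

Emit:
{"name": "carry_out", "arguments": {"series": "0 0 -0.001 0; 0 0 -0.001 0; 0 0 0 0"}}

```text
time: 10.9
tool_pos: [0.561, 0.2191, 0.1358]
tcp_rot: [2.019, 2.406, 0.001]
wrist_force: [0.9, -1.2, 1.7]
width: 0.163
grip_force: 39.7
```

Emit:
{"name": "carry_out", "arguments": {"series": "0 0 -0.001 0; 0 0 0 0"}}

```text
time: 11.15
tool_pos: [0.5609, 0.2191, 0.1347]
tcp_rot: [2.019, 2.406, 0.001]
wrist_force: [1.6, -1.8, 1.4]
width: 0.168
grip_force: 39.6
```

Emit:
{"name": "carry_out", "arguments": {"series": "0 0 -0.001 0; 0 0 0 0", "grip_force": 60}}

```text
time: 11.4
tool_pos: [0.5605, 0.2191, 0.1336]
tcp_rot: [-2.019, -2.407, 0.0]
wrist_force: [1.3, -1.8, 2.2]
width: 0.158
grip_force: 58.6
```

Emit:
{"name": "carry_out", "arguments": {"series": "0 0 -0.001 0; 0 0 0 0"}}

```text
time: 11.65
tool_pos: [0.5604, 0.2191, 0.1324]
tcp_rot: [-2.019, -2.407, 0.001]
wrist_force: [0.9, -0.7, 1.6]
width: 0.158
grip_force: 58.6
```

Run:
```python
from h import *
s=bot.read_state();print(s["wrist_force"],s["tool_pos"])
o=[]
for n in["side","scene"]:
    im,d,K,M=cam(n);p=np.array([.5597,.2173,.12]);q=K@(M[:3,:3].T@(p-M[:3,3]));u,v=(q[:2]/q[2]).astype(int)
    o.append(cv2.resize(im[v-30:v+30,u-30:u+30],(390,390),interpolation=3))
cv2.imwrite("pics/al2.png",np.hstack(o))
```

```text
[ 0.87252018 -0.67650505  1.59082444] [0.56040346 0.21912921 0.13244052]
```

View pics/al2.png

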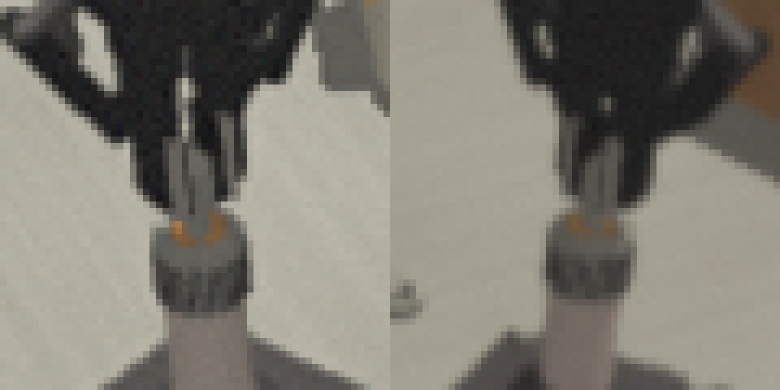

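Emit:
{"name": "carry_out", "arguments": {"series": "0 0 -0.001 0"}}

```text
time: 11.88
tool_pos: [0.5605, 0.2191, 0.1319]
tcp_rot: [-2.019, -2.406, 0.001]
wrist_force: [0.2, -2.3, 3.8]
width: 0.157
grip_force: 58.7
```

Emit:
{"name": "carry_out", "arguments": {"series": "0 0 -0.001 0"}}

```text
time: 12.0
tool_pos: [0.5605, 0.2191, 0.1309]
tcp_rot: [-2.019, -2.407, 0.0]
wrist_force: [-1.0, -1.9, 3.5]
width: 0.157
grip_force: 58.7
```

Emit:
{"name": "carry_out", "arguments": {"series": "0 0 -0.001 0"}}

```text
time: 12.12
tool_pos: [0.5605, 0.2191, 0.1299]
tcp_rot: [-2.019, -2.407, 0.0]
wrist_force: [-1.3, -2.3, 7.6]
width: 0.158
grip_force: 59.2
```

Emit:
{"name": "carry_out", "arguments": {"series": "0 0 -0.0005 0"}}

```text
time: 12.25
tool_pos: [0.5607, 0.2191, 0.1298]
tcp_rot: [2.019, 2.407, -0.0]
wrist_force: [-1.2, -3.4, 8.1]
width: 0.155
grip_force: 59.3
```

Emit:
{"name": "carry_out", "arguments": {"series": "0 0 -0.0005 0"}}

```text
time: 12.38
tool_pos: [0.5608, 0.2192, 0.1298]
tcp_rot: [2.019, 2.406, 0.0]
wrist_force: [-2.2, -2.8, 10.3]
width: 0.154
grip_force: 59.5
```

Emit:
{"name": "carry_out", "arguments": {"series": "0 0 -0.0005 0"}}

```text
time: 12.5
tool_pos: [0.5609, 0.2192, 0.1297]
tcp_rot: [2.019, 2.406, 0.001]
wrist_force: [-2.6, -3.1, 11.6]
width: 0.158
grip_force: 59.8
```

Emit:
{"name": "carry_out", "arguments": {"series": "0 0 -0.0005 0"}}

```text
time: 12.62
tool_pos: [0.561, 0.2193, 0.1296]
tcp_rot: [2.019, 2.406, 0.001]
wrist_force: [-3.9, -3.5, 13.4]
width: 0.153
grip_force: 60.0
```

Emit:
{"name": "carry_out", "arguments": {"series": "0 0 -0.0005 0"}}

```text
time: 12.75
tool_pos: [0.5611, 0.2193, 0.1296]
tcp_rot: [2.019, 2.406, 0.002]
wrist_force: [-4.5, -2.3, 15.7]
width: 0.157
grip_force: 60.3
```

Emit:
{"name": "carry_out", "arguments": {"series": "0 0 -0.0005 0; 0 0 -0.0005 0"}}

```text
time: 13.0
tool_pos: [0.5612, 0.2194, 0.1295]
tcp_rot: [2.019, 2.406, 0.002]
wrist_force: [-5.8, -4.0, 20.5]
width: 0.159
grip_force: 60.8
```

Emit:
{"name": "carry_out", "arguments": {"series": "0 0 -0.0005 0; 0 0 0 0"}}

```text
time: 13.25
tool_pos: [0.5613, 0.2194, 0.1294]
tcp_rot: [2.019, 2.406, 0.002]
wrist_force: [-5.4, -4.4, 19.4]
width: 0.16
grip_force: 60.9
```

It stopped rigidly at 0.1295 (foot about 41 mm deep) with the push rising to 20 N, so it has bottomed. I'll ease off, open the jaws, and measure.

Emit:
{"name": "carry_out", "arguments": {"series": "0 0 0.001 0; 0 0 0.001 0; 0 0 0 0", "grip_force": 20}}

```text
time: 13.62
tool_pos: [0.5611, 0.2193, 0.1295]
tcp_rot: [2.019, 2.406, 0.002]
wrist_force: [-3.3, -3.2, 10.4]
width: 0.156
grip_force: 59.7
```

Emit:
{"name": "carry_out", "arguments": {"series": "0 0 0 0; 0 0 0 0; 0 0 0 0; 0 0 0 0", "jaw": 0.2}}

```text
time: 14.12
tool_pos: [0.5604, 0.2192, 0.1273]
tcp_rot: [-2.019, -2.406, 0.001]
wrist_force: [-0.4, 0.6, -0.9]
width: 0.598
grip_force: 0.0
```

Emit:
{"name": "carry_out", "arguments": {"series": "0 0 0.02 0; 0 0 0.04 0; 0 0 0 10; 0 0 0 10; 0 0 0 10; 0 0 0 10; 0 0 0 10; 0 0 0 10; 0 0 0 10; 0 0 0 10; 0 0 0 10; 0 0 0 10; 0 0 0 0; 0 0 0 0; 0 0 0 0", "jaw": 1}}

```text
time: 16.0
tool_pos: [0.5607, 0.2192, 0.1882]
tcp_rot: [-0.543, 3.094, 0.0]
wrist_force: [-0.7, -1.0, -0.1]
width: 0.999
grip_force: 0.0
```

```bash
python3 look.py w4
python3 - <<'E'
from h import *
W=np.load("wrist.npz")["W"];r=np.hypot(W[...,0]-.56,W[...,1]-.218);z=W[...,2]
for a,b,R0 in[(.02,.07,.03),(.08,.1,.03),(.104,.112,.03),(.118,.133,.014),(.133,.16,.014)]:
    m=(z>a)&(z<b)&(r<R0);P=W[m]
    if len(P):print(a,len(P),np.round(np.median(P,0),4),np.round(P.min(0),4),np.round(P.max(0),4),np.round((P.min(0)+P.max(0))/2,4))
for n in("side","scene"):
    im,d,K,M=cam(n);V=cloud(d,K,M);r=np.hypot(V[...,0]-.56,V[...,1]-.218);m=(r<.012)&(V[...,2]<.16);print(n,"top",np.nanmax(V[m][:,2]))
E
```

```text
16.0 [0.5607314  0.21921674 0.18818686] [-5.43055449e-01  3.09379525e+00  1.77775091e-04] [ 3.31289979e-01  1.68913957e-01  1.82667837e+00  3.70325344e-05
  1.14549116e+00 -1.58704234e+00]
yaw 109.911471251397
0.02 1314 [0.5454 0.211  0.0272] [0.5306 0.1883 0.02  ] [0.5819 0.2458 0.0699] [0.5563 0.217  0.045 ]
0.08 305 [0.5462 0.2122 0.0922] [0.5409 0.1983 0.0806] [0.5671 0.2328 0.1   ] [0.554  0.2155 0.0903]
0.104 977 [0.5534 0.2128 0.1087] [0.5419 0.1993 0.104 ] [0.576  0.2346 0.1113] [0.559  0.2169 0.1077]
0.118 157 [0.5543 0.2147 0.1258] [0.5526 0.2096 0.1182] [0.5667 0.2246 0.133 ] [0.5597 0.2171 0.1256]
0.133 391 [0.5591 0.2168 0.1367] [0.5528 0.2099 0.1331] [0.5685 0.225  0.1434] [0.5607 0.2174 0.1383]
side top 0.1412283255634792
scene top 0.14214947090002206
```

View pics/w4.png

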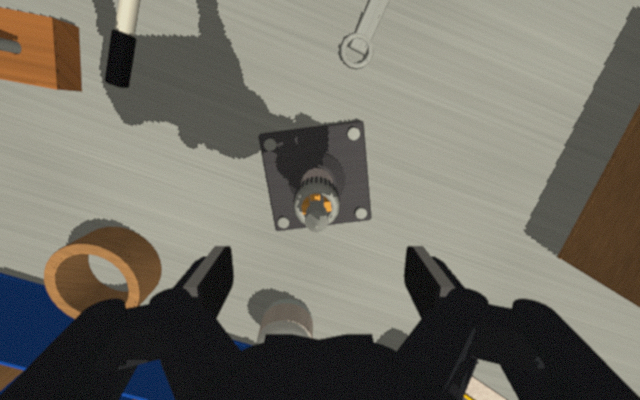

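The punch stands seated, its top at 0.1415 (depth about 40.5 mm). The nut is at pixel (317,205). I'll centre on the axis and descend to grip it.

Emit:
{"name": "carry_out", "arguments": {"series": "-0.0008 -0.002 -0.03 0; 0 0 -0.03 0; 0 0 -0.02 0; 0 0 -0.015 0; 0 0 0 0; 0 0 0 0"}}

```text
time: 16.9
tool_pos: [0.5606, 0.2175, 0.0937]
tcp_rot: [-0.545, 3.092, 0.0]
wrist_force: [0.2, -0.3, 0.6]
width: 1.002
grip_force: 0.0
```

Emit:
{"name": "carry_out", "arguments": {"series": "0 0 0 0; 0 0 0 0; 0 0 0 0; 0 0 0 0; 0 0 0 0; 0 0 0 0", "jaw": -1, "grip_force": 50}}

```text
time: 17.65
tool_pos: [0.5603, 0.2171, 0.0937]
tcp_rot: [-0.546, 3.093, -0.0]
wrist_force: [-1.6, -1.5, 4.6]
width: 0.416
grip_force: 49.8
```

```bash
cat > st.py <<'E'
from h import *
s=bot.read_state();Y=R.from_rotvec(s["tcp_rot"]).as_matrix()[:,1]
print(s["time"],"yaw",np.degrees(np.arctan2(Y[1],Y[0])),"T",s["torque"],"F",s["wrist_force"],s["tool_pos"],"q6",s["q"][5],s["joint_torque"][5],s["width"],s["grip_force"])
E
python3 st.py
```

```text
17.65 yaw 110.01062980210308 T [-0.23130778  0.21082524  0.08527309] F [-1.57896161 -1.5080416   4.60439681] [0.56025218 0.21709715 0.09373186] q6 -1.5914057418342678 0.03461578977294266 0.4159501970668708 49.798836037516594
```

Emit:
{"name": "carry_out", "arguments": {"series": "0 0 0 -8; 0 0 0 -8; 0 0 0 -8; 0 0 0 -8; 0 0 0 -8"}}

```text
time: 18.27
tool_pos: [0.5602, 0.2168, 0.0937]
tcp_rot: [0.552, 3.092, -0.001]
wrist_force: [-2.0, -1.5, 6.2]
width: 0.412
grip_force: 49.9
```

```bash
python3 st.py
```

```text
18.275 yaw 69.768168656137 T [-0.50021735  0.25530639  0.09752219] F [-2.00224309 -1.46007595  6.23591064] [0.56024151 0.21683102 0.09373246] q6 -0.8888596953242283 -1.054166927933693 0.4116812831022901 49.85893083270639
```

Emit:
{"name": "carry_out", "arguments": {"series": "0 0 0 -6; 0 0 0 -6"}}

```text
time: 18.52
tool_pos: [0.5602, 0.2168, 0.0937]
tcp_rot: [0.87, 3.018, -0.001]
wrist_force: [-1.3, -3.0, 6.5]
width: 0.415
grip_force: 49.9
```

```bash
python3 st.py
```

```text
18.525 yaw 57.832138236919704 T [-0.49320592  0.28452162  0.13879042] F [-1.26797279 -2.98144699  6.5041385 ] [0.56017955 0.21675622 0.09369921] q6 -0.680532952689401 -0.7631324417889118 0.4151895630756817 49.87095630727708
```

Emit:
{"name": "carry_out", "arguments": {"series": "0 0 0 -5; 0 0 0 -5"}}

```text
time: 18.77
tool_pos: [0.5602, 0.2167, 0.0937]
tcp_rot: [1.129, 2.931, -0.001]
wrist_force: [-2.4, -2.5, 6.9]
width: 0.413
grip_force: 49.9
```

```bash
python3 st.py
```

```text
18.775 yaw 47.86122735803403 T [-0.51892355  0.27596448  0.10301774] F [-2.41047472 -2.50120159  6.92477876] [0.56015769 0.216694   0.0937289 ] q6 -0.5065606833774804 -0.618810374289751 0.41250288388176076 49.882924421690404
```

Emit:
{"name": "carry_out", "arguments": {"series": "0 0 0 -5; 0 0 0 -5"}}

```text
time: 19.02
tool_pos: [0.5601, 0.2167, 0.0937]
tcp_rot: [1.38, 2.821, -0.001]
wrist_force: [-2.4, -2.6, 6.7]
width: 0.409
grip_force: 49.9
```

```bash
python3 st.py
```

```text
19.025 yaw 37.86576685721624 T [-0.55303859  0.28340248  0.15013039] F [-2.3663292  -2.60455277  6.67509393] [0.56010261 0.2166744  0.0937204 ] q6 -0.33205527323948164 -0.6173190101981163 0.40866312616442707 49.897517929784954
```

```bash
cat > av.py <<'E'
from h import *
L=[]
for i in range(6):
    s=bot.read_state();L.append([s["torque"][2]]);eyes.read_camera("wrist")
Y=R.from_rotvec(s["tcp_rot"]).as_matrix()[:,1]
print(s["time"],"yaw",round(np.degrees(np.arctan2(Y[1],Y[0])),1),"Tz",np.mean(L),np.std(L),s["wrist_force"])
E
python3 av.py
```

```text
19.275 yaw 38.0 Tz -0.04984323758746462 0.08963805729165751 [-2.08504185 -2.89505942  6.92432072]
```

Emit:
{"name": "carry_out", "arguments": {"series": "0 0 0 -5; 0 0 0 -5"}}

```text
time: 19.58
tool_pos: [0.56, 0.2166, 0.0937]
tcp_rot: [1.621, 2.69, -0.001]
wrist_force: [-2.8, -3.2, 6.4]
width: 0.41
grip_force: 49.9
```

```bash
python3 av.py
```

```text
19.825 yaw 28.0 Tz -0.04186799417664902 0.08311249427728484 [-2.52307443 -2.45682064  5.8045495 ]
```

Emit:
{"name": "carry_out", "arguments": {"series": "0 0 0 -4; 0 0 0 -4"}}

```text
time: 20.12
tool_pos: [0.56, 0.2166, 0.0937]
tcp_rot: [1.804, 2.571, -0.001]
wrist_force: [-2.2, -2.2, 7.0]
width: 0.413
grip_force: 49.9
```

```bash
python3 av.py
```

```text
20.375 yaw 20.0 Tz -0.022006537903230327 0.08410912893113164 [-1.06244193 -3.39311695  7.28159337]
```

Emit:
{"name": "carry_out", "arguments": {"series": "0 0 0 -3; 0 0 0 -3"}}

```text
time: 20.68
tool_pos: [0.56, 0.2166, 0.0937]
tcp_rot: [1.935, 2.474, -0.001]
wrist_force: [-2.1, -3.4, 6.7]
width: 0.413
grip_force: 49.9
```

```bash
sed -i 's/"q6".*)/)/' st.py; python3 st.py
```

```text
20.675 yaw 13.935056792464026 T [-0.51460342  0.43364031  0.16617796] F [-2.1313041  -3.38900534  6.65690285] [0.55997381 0.2165875  0.0937223 ]
```

Emit:
{"name": "carry_out", "arguments": {"series": "0 0 0 -2.5; 0 0 0 -2.5"}}

```text
time: 20.92
tool_pos: [0.5599, 0.2166, 0.0937]
tcp_rot: [2.041, 2.388, -0.001]
wrist_force: [-3.0, -2.9, 7.6]
width: 0.416
grip_force: 49.9
```

```bash
python3 st.py
```

```text
20.925 yaw 8.958714243125526 T [-0.55296571  0.37801659  0.14114764] F [-3.00163214 -2.91269123  7.56518521] [0.55989982 0.21660912 0.09369087]
```

Emit:
{"name": "carry_out", "arguments": {"series": "0 0 0 -2.5; 0 0 0 -2.5"}}

```text
time: 21.18
tool_pos: [0.5599, 0.2166, 0.0937]
tcp_rot: [2.143, 2.296, -0.001]
wrist_force: [-2.8, -3.4, 6.3]
width: 0.41
grip_force: 50.0
```

```bash
python3 st.py
```

```text
21.175 yaw 3.9548753953811184 T [-0.49343718  0.47811096  0.13749797] F [-2.81940707 -3.43145566  6.30484985] [0.55986564 0.2165915  0.09368118]
```

Emit:
{"name": "carry_out", "arguments": {"series": "0 0 0 -2; 0 0 0 -2"}}

```text
time: 21.42
tool_pos: [0.5598, 0.2166, 0.0937]
tcp_rot: [2.222, 2.22, -0.001]
wrist_force: [-2.3, -3.1, 5.9]
width: 0.415
grip_force: 50.0
```

```bash
python3 st.py
```

```text
21.425 yaw -0.03146445961394748 T [-0.51183372  0.43732465  0.14782678] F [-2.28075014 -3.14590979  5.89951904] [0.55984832 0.21655843 0.0937002 ]
```

Emit:
{"name": "carry_out", "arguments": {"series": "0 0 0 -2; 0 0 0 -2"}}

```text
time: 21.68
tool_pos: [0.5598, 0.2166, 0.0937]
tcp_rot: [2.298, 2.142, -0.001]
wrist_force: [-3.0, -2.5, 7.0]
width: 0.409
grip_force: 50.0
```

```bash
python3 st.py
```

```text
21.675 yaw -4.026051257284545 T [-0.47070256  0.46909842  0.22903878] F [-2.98082085 -2.49403946  6.95566065] [0.5598405  0.21657424 0.09370293]
```

Emit:
{"name": "carry_out", "arguments": {"series": "0 0 0 -2; 0 0 0 -2"}}

```text
time: 21.92
tool_pos: [0.5598, 0.2166, 0.0937]
tcp_rot: [2.371, 2.06, -0.001]
wrist_force: [-1.9, -3.7, 7.0]
width: 0.415
grip_force: 50.0
```

```bash
python3 st.py
```

```text
21.925 yaw -8.024236879607114 T [-0.4533953   0.49228599  0.20388595] F [-1.88605473 -3.71736442  7.03199203] [0.5597905  0.21660651 0.09368749]
```

Emit:
{"name": "carry_out", "arguments": {"series": "0 0 0 -2"}}

```text
time: 22.05
tool_pos: [0.5598, 0.2166, 0.0937]
tcp_rot: [2.406, 2.018, -0.001]
wrist_force: [-2.1, -2.9, 7.2]
width: 0.412
grip_force: 50.0
```

```bash
python3 st.py
```

```text
22.05 yaw -10.0221798991538 T [-0.48498573  0.49051189  0.23518695] F [-2.05808758 -2.86214958  7.15796854] [0.55977232 0.21660269 0.0936984 ]
```

Emit:
{"name": "carry_out", "arguments": {"series": "0 0 0 -2"}}

```text
time: 22.18
tool_pos: [0.5598, 0.2166, 0.0937]
tcp_rot: [2.441, 1.976, -0.001]
wrist_force: [-3.1, -3.4, 7.7]
width: 0.414
grip_force: 50.0
```

```bash
python3 st.py
```

```text
22.175 yaw -12.021743879225252 T [-0.48897435  0.52941318  0.18416046] F [-3.13327837 -3.37247861  7.67503488] [0.55977831 0.21658569 0.09370314]
```

Emit:
{"name": "carry_out", "arguments": {"series": "0 0 0 -2"}}

```text
time: 22.3
tool_pos: [0.5597, 0.2166, 0.0937]
tcp_rot: [2.475, 1.933, -0.001]
wrist_force: [-2.3, -2.8, 7.8]
width: 0.412
grip_force: 50.0
```

```bash
python3 st.py; python3 av.py
```

```text
22.3 yaw -14.024443010273341 T [-0.44055318  0.55561274  0.18625769] F [-2.3231224  -2.77201468  7.77412346] [0.55974087 0.21660035 0.09368556]
22.55 yaw -14.0 Tz 0.08531122576132051 0.05795945746937262 [-2.71158544 -4.32743053  7.46652163]
```

Emit:
{"name": "carry_out", "arguments": {"series": "0 0 0 -2"}}

```text
time: 22.72
tool_pos: [0.5598, 0.2166, 0.0937]
tcp_rot: [2.509, 1.89, -0.001]
wrist_force: [-2.4, -2.8, 7.2]
width: 0.414
grip_force: 50.0
```

```bash
python3 st.py
```

```text
22.725 yaw -16.00840590930861 T [-0.42567317  0.53587696  0.23854223] F [-2.37707814 -2.81284256  7.22889955] [0.55979536 0.21659698 0.09374307]
```

Emit:
{"name": "carry_out", "arguments": {"series": "0 0 0 -2"}}

```text
time: 22.85
tool_pos: [0.5597, 0.2166, 0.0937]
tcp_rot: [2.541, 1.846, -0.001]
wrist_force: [-2.7, -2.9, 7.5]
width: 0.414
grip_force: 50.0
```

```bash
python3 st.py; python3 av.py
```

```text
22.85 yaw -18.021865139689407 T [-0.40104527  0.5345173   0.2082698 ] F [-2.6811033  -2.94835078  7.4746713 ] [0.559746   0.21658894 0.09368683]
23.1 yaw -18.0 Tz 0.09707974363286286 0.06869227655256312 [-1.74048075 -2.4944916   7.73461888]
```

Turning torque averages about 0.22 N·m, which is in the firm band. I'll let go and retreat.

Emit:
{"name": "carry_out", "arguments": {"series": "0 0 0 0; 0 0 0 0; 0 0 0 0; 0 0 0 0; 0 0 0 0; 0 0 0 0", "jaw": 1}}

```text
time: 23.9
tool_pos: [0.5598, 0.2172, 0.0927]
tcp_rot: [-2.541, -1.847, 0.0]
wrist_force: [-0.4, -0.1, 0.4]
width: 1.001
grip_force: 0.0
```

Emit:
{"name": "carry_out", "arguments": {"series": "0 0 0.02 0; 0 0 0.04 0; 0 0 0.05 0; 0 0 0 0; 0 0 0 0; 0 0 0 0"}}

```text
time: 24.65
tool_pos: [0.5588, 0.2168, 0.2015]
tcp_rot: [-2.541, -1.846, 0.004]
wrist_force: [-0.0, 1.0, -0.1]
width: 1.002
grip_force: 0.0
```

```bash
python3 st.py
python3 - <<'E'
from h import *
for n in("side","scene"):
    im,d,K,M=cam(n);V=cloud(d,K,M);r=np.hypot(V[...,0]-.56,V[...,1]-.218);m=(r<.012)&(V[...,2]<.16);print(n,"top",np.nanmax(V[m][:,2]))
im,d,K,M=cam("wrist");cv2.imwrite("pics/w5.png",im)
E
```

```text
24.65 yaw -17.996867293403078 T [-0.01715135 -0.01748015  0.01471602] F [-0.04333308  0.99220948 -0.12340622] [0.55876086 0.21681829 0.20147999]
side top 0.14196775174024368
scene top 0.1427862029718135
```

View pics/w5.png

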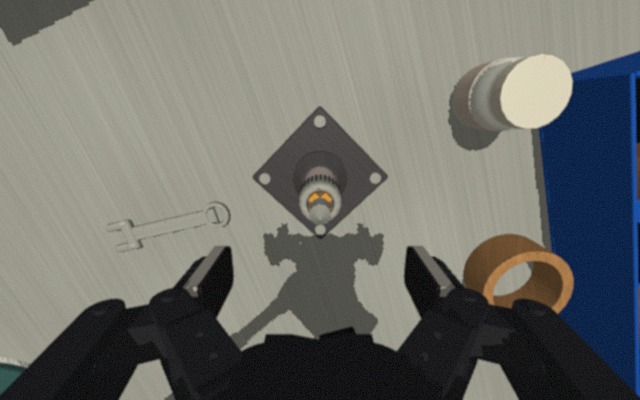

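Run:
```python
from h import *
for n in("side","scene"):
    L=[]
    for i in range(8):
        im,d,K,M=cam(n);V=cloud(d,K,M);r=np.hypot(V[...,0]-.56,V[...,1]-.218);m=(r<.012)&(V[...,2]<.16);L.append(np.nanmax(V[m][:,2]))
    print(n,np.round(L,4))
```

```text
side [0.1411 0.1421 0.1404 0.1421 0.1406 0.1421 0.1406 0.141 ]
scene [0.1427 0.1426 0.1414 0.1426 0.1413 0.1419 0.1415 0.1419]
```

The punch height has not changed within the noise (side 0.1413 on average, scene 0.1420). The last picture shows the punch upright at (320,210), the gripper clear, and the neighbouring things in view (jar, tape roll, wrench) undisturbed.

```bash
python3 -c "
from workcell import bot
print(bot.finish_job())"
```

```text
the job is handed in; nothing more can be done
None
```

The job is handed in: the punch is bottomed in the collet about 41 mm deep, the nut is tightened to about 0.22 N·m and released, and I moved nothing else on the table.

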